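# Seat a power adapter in a holding fixture and lower the hold-down bar

### The arm

A 6-joint arm with a two-finger parallel gripper is mounted at the origin on the work surface; the furniture and walls round the work are solid. World frame = base frame: x ahead of the robot, y to its left, z up, the work surface at z = 0. Lengths are in mm, angles in rad, forces in N, time in s.
With the tool pointing down it reaches from about 350 to 875 mm from the base axis. Payload 4.2 kg.
Tool frame: the origin (TCP) lies midway between the tips of the shut fingers; the grasp point (between the pads) lies 19 mm behind it (arm.tcp_to_grasp is the distance from the TCP to the grasp point, in mm); z points along the fingers, y is the line along which they close (so a half turn about z gives the same grasp; the last joint's range is limited). The gripper opens to 85 mm and grips with 20 to 120 N. Pads are 22 mm wide; open, the fingers measure 114 mm over their backs; the gripper's body (76 mm by 85 mm) begins 54 mm behind the grasp point. The pads swing forward as they close: fully open they stand 13 mm farther back than shut.
Start: joints at [-0.932, 0.385, 0.008, 0, -1.194, -0.259], TCP at [231.723, -580.434, 231.312] pointing down, gripper open.
Joint ranges: [-3.14, 3.14], [-1.21, 2.06], [-1.07, 1.41], [-3.16, 2.05], [-2.99, -0.16], [-3.1, 3.1]. Speed limits (rad/s): [2.79, 2.79, 3.14, 3.14, 3.14, 3.14].

### API

Orientations are given as a unit quaternion [x, y, z, w].
In Python, from bench import arm gives the robot as it stands.
- The arm moves only by the tool arm_command, never from a script. Its argument "rows" is a list of rows, each a list of 2 entries, a list of its own where there are three numbers: the shift along the tool's x, y, z as a fraction of full scale, then the turn, a rotation vector about the tool's x, y, z as a fraction of full scale. In form: [[[x, y, z], [wx, wy, wz]], ...]. A call has 1 to 5 rows; each row is the pose to reach, as a shift and turn from the pose commanded when the call began, along the tool's axes at that moment, turning the shorter way round; what a row does not reach only later rows make up. Full scale, the value 1, is 0.25 m for a shift and 180 degrees for a turn. A row lasts 1/10 s, in which the tool goes at most 50 mm and 8.59 degrees, less where a joint would pass 70% of its speed; a pose out of reach is approached as far as the arm can. A call with a number of a shift or a turn outside -1 to 1 is refused whole. A call with a gripper value outside its range is refused whole. "grip" is the opening, from 0 (shut) to 1 (fully open), set as the call begins (left out, the last holds). The fingers move at their own pace and stop on an object; the grip force is fixed at half the most. Time passes only in rows, so rows that repeat a pose let the fingers close. It gives the time, the measured TCP pose, the force, the opening and the grip force at its end, in the units of the state.
- arm.read_state(): the state, without advancing time (a new reading comes with each control period).
- arm.get_image(name): name is "scene" or "top" or "wrist"; returns (picture, depth): 400x640x3 uint8, blue, green, red; 400x640 float32, mm along the optical axis (not along the pixel's ray), 0 where there is no reading.
- arm.camera_info(name): a dict with "fx", "fy", "cx", "cy" (pixels), "extrinsics" (4x4, takes a point from camera to world coordinates). Camera axes: x right, y down, z forward; pixel columns grow to the right and rows downward; lengths in mm; the calibration is good to about 2 mm. A picture is of the moment at which its call begins: read the wrist's pose just before it. camera_info takes no time and is no camera call; for the wrist camera it gives the pose at the moment of the call.
- arm.job_done(): hands the job in; it is judged then, once.
Trained networks look in the newest picture that a camera, given by its name, has taken for a name from the list of things; names that differ only in an ending like _2 or _b are one class to them, and where a whole thing is asked for, a point or a joint stands for the part that bears it (a point fixed in the world has none). Each returns a list of dicts, best first, with "score" (0 to 1); they miss things now and then, are a little off and sometimes report something else, mostly with a low value. They report only what shows in the picture. A call takes as long as a camera call. They do not tell look-alikes from the thing itself.
- arm.spot_in(camera, query): "position" ([column, row] in pixels, amid what is visible of it).
The state is a dict: "clock": time; "joints": joint angles; "joint_vel": joint speeds; "joint_efforts": joint torques, N m; "position": TCP position; "ee_rot": TCP orientation; "contact_force": force on the tool from outside, world axes, zero at the start; "wrist_torque": the same for the moment, N m; "gripper_width": finger opening in mm; "grasp_force": force on a finger pad.
Only numpy, scipy, OpenCV 4.12 (cv2) and the standard library are available. Lean on these libraries where they do the work, as an engineer would, in place of code of your own. Each camera call takes 0.05 s, during which the arm holds its last target. There are 200 camera calls.

### The job

Load the black power adapter lying on the desk into the holding fixture, label side up, and push it down by feel until it sits firmly on the fixture's two height stops: it first stands proud on a stiff support pad that gives way under a push, so keep pushing until you clearly feel it stop, but use no more than about 25 N. Only then, with the adapter fully home, swing the hinged hold-down bar over and leave its rubber foot resting on the adapter. Leave the other things on the desk where they are.

Things in the scene. Friction and masses are not known exactly. Their poses are not given: they have to be found in the camera images.
- adapter_center (a point): centre of the loose black power adapter, a rounded box 44 x 56 x 28 mm (x, y, z of its own axes), about 0.16 kg; it lies flat on the desk, z up, so this point is 14 mm above its underside. Grasp it across its 44 mm width (own x axis). Half a turn about z makes no difference.
- nest: the fixed holding fixture, an aluminium base plate 150 (x) x 210 (y) x 12 mm, centred at y = +12 mm; origin at desk height below the middle of the nest, z up. The adapter goes in with its own x along the fixture's x (either way round) and must be pushed down 5 to 21 mm until it meets the stops and the force climbs well above the pad's steady drag; its top is then 44 to 56 mm above the desk.
- nest_mouth (a point): middle of the nest's mouth, 48 mm above the desk. Four dark steel corner locators leave a nest 48 (x) x 60 (y) mm between upright faces from 12 to 39 mm above the desk, with flared lead-ins from there to 48 mm. Between the locators the +x and -x sides are open 40 mm wide (room for fingers), the y sides 26 mm.
- pad_region (a point): fixed point in the middle of the nest, 35 mm above the desk. Here a black support pad 30 x 26 mm, top 33 to 37 mm above the desk at the start (it varies), carries the adapter proud. It has no spring: it slides steadily down under a push of about 5 to 7 N on the adapter and stays where it is left.
- stop_region (a point): fixed point in the middle of the nest, 21 mm above the desk. Two steel cross bars at y = -21.5 and +21.5 mm, 36 mm long in x, faced with thin firm rubber (about 18 N per mm), are the height stops. The last user set both alike somewhere between 16 and 28 mm above the desk; this is not measured, so the stop has to be felt.
- hinge_post: the fixed hinge post of the hold-down bar, on the base plate, with the bar that it carries; origin at desk height below the hinge, at y = +74 mm in the nest's frame, same axes. Two dark steel cheeks, 75 mm high and 38 mm wide over all in x.
- bar_hinge (a point): the hinge axis of the hold-down bar, 64 mm above the desk, at x = 0, y = +74 mm of the nest; the axis runs along the nest's x.
- bar_grip (a point): middle of the black round cross grip (13 mm diameter, 60 mm long, along the fixture's x) at the free end of the hold-down bar, 128 mm from the hinge. The bar is aluminium, 20 mm wide, 8 mm thick; its rubber foot (18 mm diameter) sits 74 mm from the hinge and reaches 16 mm below the bar's centre line.
- bar (a joint): angle of the hold-down bar (rad): 0 = level, pointing to -y of the fixture over the nest; 1.57 = upright; it starts leaning back open at 1.75 to 1.95 (limit 2.0). Pushed past upright towards the nest it comes down by its own weight in about 3 s (damped hinge) and rests with its foot on the adapter, at about -0.08 to 0.12 with the adapter home.
- tape: bystander: roll of brown packing tape, 92 mm diameter, 48 mm high, loose; origin under its centre
- rubber: bystander: eraser, 20 x 42 x 13 mm, loose; origin under its centre
- stapler: bystander: blue and black stapler, 135 mm long, 34 mm wide, 41 mm high, lying across in front of the robot, loose; origin under its centre
Mind the look-alikes: they are no part of the job. What is meant by the part that bears adapter_center is not brown or orange, and is the smaller of those in its own colour.

How it is judged (in metres and radians):
On the way, in this order (a step that is already met when the one before it is completed fails the run):
1. with the hold-down bar still open, the adapter is pressed flat onto the height stops in the nest (at least 3 N on the fixture) (contact force between adapter and nest above 3 N and value of joint bar above 1 rad and horizontal distance between adapter_center and nest below 0.004 m and z of adapter_center in the frame of nest below 0.0432 m and angle between adapter_center's own z axis and vertical below 0.05 rad), for 0.05 s.
2. the hold-down bar's foot rests on the adapter (contact force between hinge_post and adapter above 0.3 N and value of joint bar below 0.17 rad), for 0.2 s.
At the end, for the whole second after the job is handed in: The adapter lies flat (within 0.05 rad) in the nest, centred within 4 mm, bearing on the fixture's height stops (its centre less than 43.2 mm above the desk), and the hold-down bar is down (below 0.17 rad) with its foot resting on the adapter, all at rest (all of step 2 and contact force between adapter and nest above 0.15 N and horizontal distance between adapter_center and nest below 0.004 m and z of adapter_center in the frame of nest below 0.0432 m and angle between adapter_center's own z axis and vertical below 0.05 rad and linear speed of adapter below 0.01 m/s and velocity of joint bar below 0.05 rad/s); the robot touches nothing.
It fails at once if the adapter was forced against the fixture with more than 22 N (contact force between adapter and nest above 22 N).
It fails at once if the hold-down bar was forced on the adapter with more than 22 N (contact force between hinge_post and adapter above 22 N).
It fails at once if the hold-down bar was brought down on an adapter that stood proud (contact force between hinge_post and adapter above 0.3 N and z of adapter_center in the frame of nest above 0.0445 m).
It fails at once if a bystander was moved by more than 3 cm (distance of any of tape, rubber, stapler from where it was at the start of the episode above 0.03 m).
It also fails if it takes over 64 s, if anything falls off the work surface, if the arm or the gripper's body presses on something with over 40 N, if the wrist force passes 120 N, or if a joint passes its speed limit or range.

## Working session

There is one attempt and no reset: what is moved stays moved. The work goes in short steps, Python scripts to look and compute and a tool call to move; the robot and the scene stay as the last step left them, time stands still between calls to the robot, and variables do not carry over. Pictures are saved under pics/ and viewed, at most 10 in all, crops included, and the job is handed in when it is done.

Besides the shell and the picture viewer there is one more tool, called as name([rows], argument=value, ...), one row to a line, values as JSON. arm_command: Moves the arm, as the interface text tells. Shift numbers are shares of 0.25 m and turn numbers shares of 180 degrees, none past 1 either way. Its arguments: {"type":"object","properties":{"rows":{"type":"array","items":{"type":"array"}},"grip":{"type":"number"}},"required":["rows"]}

```bash
ls; mkdir -p pics; cat > h.py <<'E'
from bench import arm
import numpy as np, cv2
def world(cam,info,px,d):
    u,v=px; E=np.array(info["extrinsics"])
    p=np.array([(u-info["cx"])/info["fx"]*d,(v-info["cy"])/info["fy"]*d,d,1]); return (E@p)[:3]
def cloud(info,D):
    v,u=np.mgrid[0:D.shape[0],0:D.shape[1]]; E=np.array(info["extrinsics"])
    P=np.stack([(u-info["cx"])/info["fx"]*D,(v-info["cy"])/info["fy"]*D,D],-1)
    W=P@E[:3,:3].T+E[:3,3]; W[D<=0]=np.nan; return W
E
python3 - <<'E'
from h import *
s=arm.read_state(); print(s)
for c in ["top","scene"]:
    im,D=arm.get_image(c); i=arm.camera_info(c); cv2.imwrite(f"pics/{c}.png",im); np.savez(f"{c}.npz",im=im,D=D,W=cloud(i,D))
    print(c,np.round(np.array(i["extrinsics"])[:3],2).tolist(),i["fx"])
    W=cloud(i,D)
    for q in ["adapter_center","nest","nest_mouth","hinge_post","bar_grip","tape","rubber","stapler"]:
        for r in arm.spot_in(c,q)[:4]:
            u,v=map(int,np.round(r["position"])); print(q,round(r["score"],2),(u,v),np.round(W[v,u],0))
E
```

```text
pics
{'clock': 0.0, 'joints': array([-9.32423289e-01,  3.85528321e-01,  6.63132512e-03, -5.10477980e-04,
       -1.19401902e+00, -2.58564111e-01]), 'joint_vel': array([-0.00103035, -0.00041832, -0.00064866,  0.00013952, -0.00127573,
       -0.00204673]), 'joint_efforts': array([-9.07180638e-04, -3.92291415e+01,  1.88404083e+01,  4.18636858e+00,
       -4.64248602e-03,  2.28727288e-05]), 'position': array([ 231.493381  , -579.91138489,  230.23908996]), 'ee_rot': array([-1.88672497e-01,  9.82039464e-01,  1.05790110e-03, -2.45758013e-04]), 'contact_force': array([ 0.2838642 , -0.29179733, -0.37929522]), 'wrist_torque': array([-0.05906156, -0.0154359 ,  0.02264416]), 'grasp_force': 0.0, 'gripper_width': 85.43867167104158}
top [[-0.02, -1.0, 0.09, 231.41], [-1.0, 0.02, -0.01, -54.5], [0.01, -0.09, -1.0, 1601.81]] 519.9237817836282
adapter_center 0.82 (359, 184) [ 434. -207.   28.]
adapter_center 0.8 (398, 186) [ 424. -324.   42.]
adapter_center 0.77 (414, 223) [ 311. -370.   31.]
adapter_center 0.54 (400, 255) [ 216. -322.   39.]
nest 0.92 (240, 182) [449. 155.  32.]
nest_mouth 0.62 (237,
[... 246 characters left out ...]
8) [458. -68.  15.]
stapler 0.71 (366, 220) [ 323. -224.   39.]
stapler 0.43 (359, 181) [ 444. -208.   25.]
stapler 0.31 (236, 181) [451. 166.  39.]
scene [[0.48, -0.49, 0.73, -566.55], [-0.88, -0.27, 0.4, -527.91], [0.01, -0.83, -0.56, 791.82]] 515.487121775359
adapter_center 0.87 (440, 236) [ 402. -332.   41.]
adapter_center 0.74 (440, 274) [ 290. -369.   29.]
adapter_center 0.72 (390, 220) [ 419. -201.   29.]
nest 0.83 (280, 185) [436. 130.  17.]
nest_mouth 0.57 (278, 182) [430. 132.  29.]
hinge_post 0.47 (259, 164) [486. 233.  28.]
tape 0.94 (328, 215) [396. -41.   1.]
tape 0.6 (279, 184) [438. 134.  18.]
rubber 0.41 (349, 204) [450. -75.  15.]
stapler 0.85 (373, 249) [ 312. -203.   15.]
```

```bash
python3 - <<'E'
from h import *
im=cv2.imread("pics/top.png"); c=im[130:270,170:440]; cv2.imwrite("pics/top_crop.png",cv2.resize(c,None,fx=2.96,fy=2.96,interpolation=cv2.INTER_CUBIC))
z=np.load("top.npz");W=z["W"];im=z["im"]
for n,(a,b,c2,d) in {"A":(345,375,170,200),"B":(384,412,172,200),"C":(400,430,208,238)}.items():
    w=W[c2:d,a:b].reshape(-1,3);p=im[c2:d,a:b].reshape(-1,3)
    m=(w[:,2]>20); w2=w[m]; r=cv2.minAreaRect(w2[:,:2].astype(np.float32)); print(n,m.sum(),r,np.percentile(w2[:,2],[20,50,80]),np.median(p[m],0))
E
```

```text
A 255 ((444.97528076171875, -206.630859375), (44.178192138671875, 56.005043029785156), 54.8588752746582) [25.16673243 28.45248909 31.35622176] [37. 37. 41.]
B 506 ((432.6001892089844, -325.35064697265625), (76.15848541259766, 62.386722564697266), 56.03065490722656) [35.23939826 39.11919461 42.49944271] [36.  35.5 37. ]
C 294 ((281.402587890625, -334.7740783691406), (53.53522491455078, 141.600341796875), 41.46693420410156) [25.79914578 28.9803865  33.32708883] [ 54.  81. 126.]
```

View pics/top_crop.png

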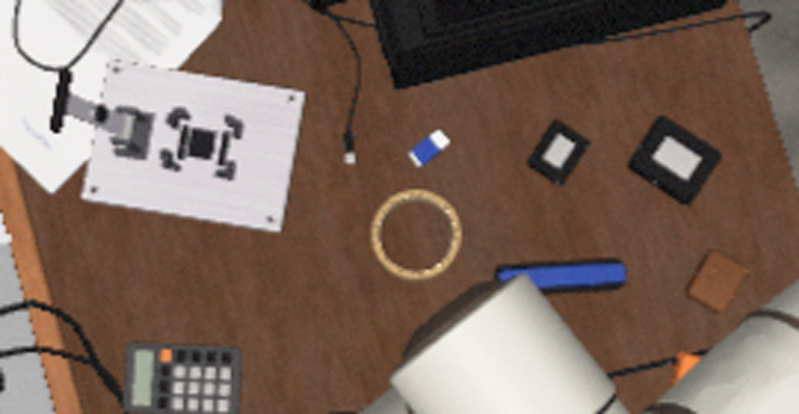

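View pics/scene.png

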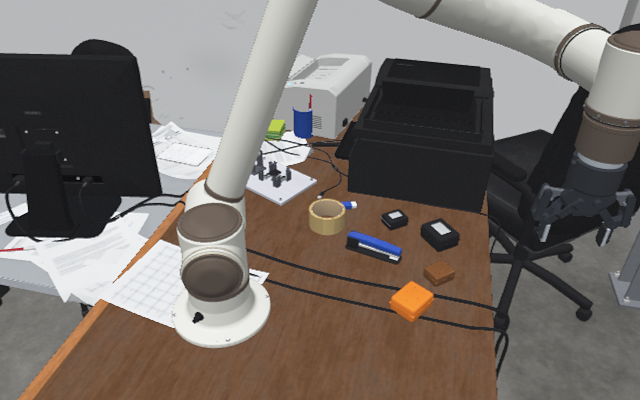

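In the top picture four blocks look alike. The small black one is at (359,181), the large black one at (399,184), the brown one at (413,225) and the orange one at (402,254). The target is the small black one: it isn't brown or orange, it's the smaller of the two blacks, and it measures 44 x 56 mm. The nest is at (239,179), with the bar leaning back towards (190,164).

```bash
cat >> h.py <<'E'
from scipy.spatial.transform import Rotation as R
def plan(pos,yawy,s=None):
    """fractions to TCP pos, pointing down, tool y along yawy deg (mod 180, nearer)"""
    s=s or arm.read_state(); R0=R.from_quat(s["ee_rot"]); best=None
    for k in (0,180):
        a=np.radians(yawy+k); y=np.array([np.cos(a),np.sin(a),0]); z=np.array([0,0,-1.]); x=np.cross(y,z)
        rv=(R0.inv()*R.from_matrix(np.c_[x,y,z])).as_rotvec()
        print("shift",np.round(R0.inv().apply(np.array(pos)-s["position"])/250,4),"turn",np.round(rv/np.pi,4),"deg",round(np.degrees(np.linalg.norm(rv)),1))
E
python3 - <<'E'
from h import *
plan([445,-207,260],62)
i=arm.camera_info("wrist");print(np.round(i["extrinsics"],2),i["fx"])
im=cv2.imread("pics/top.png")[160:205,340:425]
cv2.imwrite("pics/cand.png",cv2.resize(im,None,fx=8,fy=8,interpolation=cv2.INTER_CUBIC))
z=np.load("top.npz");W=z["W"]
w=W[100:200,260:420].reshape(-1,3);m=(w[:,2]>80)&(w[:,1]<-60);print("printer",np.nanpercentile(w[m],[1,50,99],axis=0))
E
```

```text
shift [-1.3461  1.0712 -0.1147] turn [-0.      0.      0.2764] deg 49.8
shift [-1.3461  1.0712 -0.1147] turn [-0.     -0.     -0.7236] deg 130.2
[[-3.7000e-01  8.9000e-01  2.6000e-01  1.6742e+02]
 [ 9.3000e-01  3.6000e-01  1.0000e-01 -6.0612e+02]
 [-0.0000e+00  2.8000e-01 -9.6000e-01  3.7403e+02]
 [ 0.0000e+00  0.0000e+00  0.0000e+00  1.0000e+00]] 310.1584301886636
printer [[ 523.93673257 -362.64513355   86.50925249]
 [ 581.281226   -183.70367399  214.71036576]
 [ 637.40399112  -62.26876086  329.48891086]]
```

View pics/cand.png

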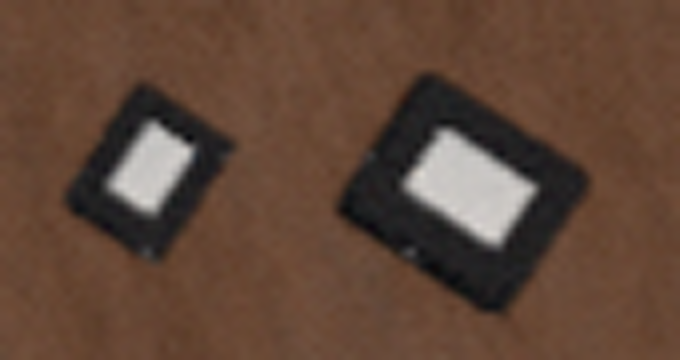

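The crop shows the left block at crop (148,172), the smaller black one with a white label. Its twin at (463,195) is clearly larger. Moving over it now.

arm_command([
  [[-0.16, 0.12, -0.02], [0, 0, 0.045]],
  [[-0.32, 0.25, -0.04], [0, 0, 0.09]],
  [[-0.48, 0.38, -0.06], [0, 0, 0.135]],
  [[-0.64, 0.51, -0.08], [0, 0, 0.18]],
  [[-0.8, 0.64, -0.1], [0, 0, 0.22]],
], grip=1)

```text
clock: 1.4
position: [348.1, -375.9, 254.6]
ee_rot: [0.151, 0.989, -0.0, 0.0]
contact_force: [0.2, 1.3, 0.8]
gripper_width: 85.4
grasp_force: 0.0
```

```bash
python3 - <<'E'
from h import *
plan([445,-207,260],55)
E
```

```text
shift [-0.1684  0.7604 -0.0218] turn [-0.      0.0002  0.098 ] deg 17.6
shift [-0.1684  0.7604 -0.0218] turn [-3.00e-04 -0.00e+00 -9.02e-01] deg 162.4
```

arm_command([
  [[-0.03, 0.15, 0], [0, 0, 0.04]],
  [[-0.06, 0.32, -0.01], [0, 0, 0.08]],
  [[-0.1, 0.49, -0.01], [0, 0, 0.1]],
  [[-0.14, 0.66, -0.02], [0, 0, 0.1]],
  [[-0.17, 0.76, -0.02], [0, 0, 0.1]],
])

```text
clock: 1.9
position: [445.0, -206.0, 259.9]
ee_rot: [0.3, 0.954, 0.0, 0.001]
contact_force: [0.3, -0.8, -0.0]
gripper_width: 85.5
grasp_force: 0.0
```

arm_command([
  [[0, 0, 0], [0, 0, 0]],
  [[0, 0, 0], [0, 0, 0]],
  [[0, 0, 0], [0, 0, 0]],
])

```text
clock: 2.2
position: [443.3, -208.8, 259.1]
ee_rot: [0.301, 0.954, -0.0, -0.0]
contact_force: [-0.6, 0.1, -0.0]
gripper_width: 85.4
grasp_force: 0.0
```

```bash
python3 - <<'E'
from h import *
s=arm.read_state(); i=arm.camera_info("wrist"); im,D=arm.get_image("wrist"); W=cloud(i,D)
cv2.imwrite("pics/w1.png",im); np.savez("w1.npz",im=im,D=D,W=W)
print(s["position"],s["ee_rot"],s["contact_force"])
d=np.hypot(W[...,0]-445,W[...,1]+207)
m=(d<60)&(W[...,2]>22)&(W[...,2]<36)
n,l,st,c=cv2.connectedComponentsWithStats(m.astype(np.uint8)); k=1+np.argmax(st[1:,4]); m=l==k
print(st[k],np.percentile(W[m][:,2],[5,50,95])); print(cv2.minAreaRect(W[m][:,:2].astype(np.float32)))
# top-plane only, centroid via black mask eroded edges
w=W[m]; h=np.median(w[:,2]); t=w[abs(w[:,2]-h)<4]; print(len(t),cv2.minAreaRect(t[:,:2].astype(np.float32)))
print(np.nanmedian(W[(d>60)&(d<90)][:,2]))
plan([445,-207,260],55)
E
```

```text
[ 443.32897045 -208.75109863  259.14191741] [ 3.01359208e-01  9.53510674e-01 -5.18421735e-05 -1.39798111e-04] [-0.62885501  0.11919436 -0.02886235]
[ 305  139   37   44 1579] [25.54146336 27.99333931 29.48446379]
((446.207763671875, -202.93093872070312), (44.134544372558594, 53.903411865234375), 54.206077575683594)
1558 ((446.1858825683594, -202.95419311523438), (44.09477615356445, 53.83354568481445), 54.32107925415039)
327.97150639012125
shift [-0.0012  0.0103 -0.0035] turn [-0.     -0.0001 -0.0006] deg 0.1
shift [-0.0012  0.0103 -0.0035] turn [-1.000e-04  1.000e-04  9.994e-01] deg 179.9
```

View pics/w1.png

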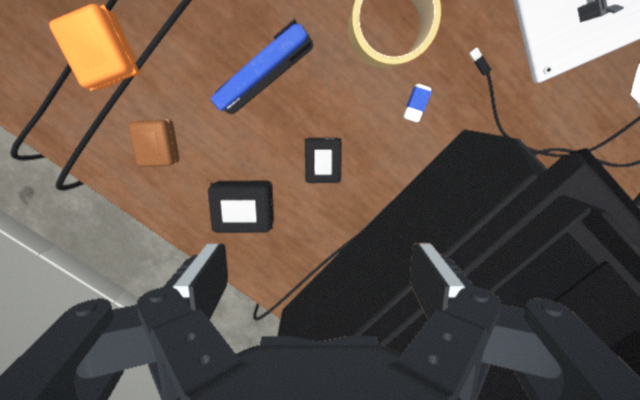

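The wrist picture shows the small black adapter at (323,160), the larger black one at (241,206), and the printer to the right of the gripper. I'll check the clearance for the descent.

```bash
python3 - <<'E'
from h import *
a=np.radians(54.3); y=np.array([np.cos(a),np.sin(a)]); x=np.array([-y[1],y[0]]);c=np.array([446,-204])
for f in ("w1","top"):
    W=np.load(f+".npz")["W"].reshape(-1,3); W=W[np.isfinite(W[:,2])&(W[:,2]>40)&(W[:,2]<330)&(W[:,0]>480)]
    u=(W[:,:2]-c)@x; v=(W[:,:2]-c)@y
    print(f,"min x",np.percentile(W[:,0],0.5))
    for lo,hi in((-60,-20),(-20,20),(20,60)):
        m=(u>lo)&(u<hi)&(v>0); print(lo,hi,np.percentile(v[m],[0,.5,2,5]) if m.any() else None)
plan([446.5,-204.5,110],54.3); plan([446.5,-204.5,5],54.3)
E
```

```text
w1 min x 481.0045593769586
-60 -20 [88.52998048 90.78278305 94.56731722 99.87436868]
-20 20 [43.43603264 48.46183767 54.70065952 58.15259898]
20 60 [158.849513   159.34910125 160.07986358 160.83178085]
top min x 497.7289866654027
-60 -20 [ 86.41099613  90.04549725  97.11798702 108.72246423]
-20 20 [122.55435631 124.37242112 129.33132825 137.38930321]
20 60 [155.67956751 158.43651605 161.02268688 165.96051735]
shift [-5.000e-04  2.200e-02  5.965e-01] turn [-0.     -0.0001  0.0033] deg 0.6
shift [-5.000e-04  2.200e-02  5.965e-01] turn [ 1.000e-04 -1.000e-04 -9.967e-01] deg 179.4
shift [-5.0000e-04  2.2100e-02  1.0165e+00] turn [-0.     -0.0001  0.0033] deg 0.6
shift [-5.0000e-04  2.2100e-02  1.0165e+00] turn [ 1.000e-04 -1.000e-04 -9.967e-01] deg 179.4
```

arm_command([
  [[0, 0.01, 0.15], [0, 0, 0.003]],
  [[0, 0.02, 0.3], [0, 0, 0.003]],
  [[0, 0.022, 0.44], [0, 0, 0.003]],
  [[0, 0.022, 0.44], [0, 0, 0.003]],
  [[0, 0.022, 0.44], [0, 0, 0.003]],
])

```text
clock: 2.75
position: [447.1, -204.7, 149.8]
ee_rot: [0.306, 0.952, -0.0, -0.0]
contact_force: [0.9, 1.2, 0.7]
gripper_width: 85.4
grasp_force: 0.0
```

```bash
python3 - <<'E'
from h import *
s=arm.read_state(); i=arm.camera_info("wrist"); im,D=arm.get_image("wrist"); W=cloud(i,D)
cv2.imwrite("pics/w2.png",im); np.savez("w2.npz",im=im,D=D,W=W)
print(s["position"])
d=np.hypot(W[...,0]-446,W[...,1]+204)
m=(d<45)&(W[...,2]>21)&(W[...,2]<36)
n,l,st,c=cv2.connectedComponentsWithStats(m.astype(np.uint8)); k=1+np.argmax(st[1:,4]); m=l==k
w=W[m]; print(st[k],np.median(w[:,2])); r=cv2.minAreaRect(w[:,:2].astype(np.float32)); print(r)
plan([r[0][0],r[0][1],5],54.3)
E
```

```text
[ 447.06600443 -204.70639813  149.7743158 ]
[ 293  151   51   61 3000] 28.021225952822704
((445.99017333984375, -203.1891326904297), (44.816856384277344, 54.731048583984375), 55.2659797668457)
shift [ 0.0115 -0.      0.5833] turn [0.0002 0.0009 0.0006] deg 0.2
shift [ 0.0115 -0.      0.5833] turn [-1.400e-03  3.000e-04 -9.994e-01] deg 179.9
```

arm_command([
  [[0.01, 0, 0.15], [0, 0, 0]],
  [[0.01, 0, 0.3], [0, 0, 0]],
  [[0.01, 0, 0.45], [0, 0, 0]],
  [[0.01, 0, 0.54], [0, 0, 0]],
  [[0.01, 0, 0.58], [0, 0, 0]],
])

```text
clock: 3.3
position: [445.7, -202.7, 4.0]
ee_rot: [0.306, 0.952, -0.0, 0.0]
contact_force: [-0.1, -0.3, 0.7]
gripper_width: 85.3
grasp_force: 0.0
```

arm_command([
  [[0, 0, 0], [0, 0, 0]],
  [[0, 0, 0], [0, 0, 0]],
  [[0, 0, 0], [0, 0, 0]],
  [[0, 0, 0], [0, 0, 0]],
  [[0, 0, 0], [0, 0, 0]],
], grip=0)

```text
clock: 3.8
position: [446.5, -202.6, 6.3]
ee_rot: [0.305, 0.952, 0.0, 0.002]
contact_force: [-0.6, -0.8, 5.7]
gripper_width: 44.1
grasp_force: 62.9
```

arm_command([
  [[0, 0, 0], [0, 0, 0]],
  [[0, 0, 0], [0, 0, 0]],
  [[0, 0, 0], [0, 0, 0]],
  [[0, 0, 0], [0, 0, 0]],
  [[0, 0, 0], [0, 0, 0]],
])

```text
clock: 4.3
position: [446.5, -202.6, 6.3]
ee_rot: [0.305, 0.952, 0.0, 0.002]
contact_force: [-0.4, -1.2, 6.2]
gripper_width: 44.0
grasp_force: 62.9
```

arm_command([
  [[0, 0, -0.1], [0, 0, 0]],
  [[0, 0, -0.3], [0, 0, 0]],
  [[0, 0, -0.5], [0, 0, 0]],
  [[0, 0, -0.7], [0, 0, 0]],
  [[0, 0, -0.85], [0, 0, 0]],
])

```text
clock: 4.8
position: [445.2, -202.3, 221.1]
ee_rot: [0.305, 0.952, 0.001, 0.003]
contact_force: [1.4, -0.1, -2.5]
gripper_width: 43.8
grasp_force: 62.1
```

```bash
python3 - <<'E'
from h import *
s=arm.read_state(); print(s["joints"],s["gripper_width"],s["contact_force"],s["position"])
W=np.load("top.npz")["W"]; im=np.load("top.npz")["im"]
# base plate: bright low-saturation region
hsv=cv2.cvtColor(im,cv2.COLOR_BGR2HSV); m=(hsv[...,1]<40)&(hsv[...,2]>120)&(W[...,2]<25)&(W[...,2]>2)
v,u=np.mgrid[0:400,0:640]; m&=(u>190)&(u<285)&(v>140)&(v<215)
m=cv2.morphologyEx(m.astype(np.uint8),cv2.MORPH_OPEN,np.ones((3,3),np.uint8))
n,l,st,c=cv2.connectedComponentsWithStats(m); k=1+np.argmax(st[1:,4]); w=W[l==k]
r=cv2.minAreaRect(w[:,:2].astype(np.float32));print(r,np.median(w[:,2]))
plan([455,120,220],-9)
E
```

```text
[-9.35687824e-02  1.58123759e-01 -3.35043728e-01  2.21633717e-04
 -1.07195062e+00 -2.09803288e+00] 43.78243089564114 [ 1.38375154 -0.07992645 -2.53613899] [ 445.23915503 -202.34277888  221.10073256]
((464.52789306640625, 174.20355224609375), (215.13917541503906, 151.9196319580078), 79.15731048583984) 12.046638311840525
shift [0.7182 1.0716 0.0037] turn [0.0016 0.001  0.3524] deg 63.4
shift [0.7182 1.0716 0.0037] turn [-0.0011  0.0019 -0.6476] deg 116.6
```

arm_command([
  [[0.1, 0.15, 0], [0, 0, -0.045]],
  [[0.2, 0.3, 0], [0, 0, -0.09]],
  [[0.3, 0.45, 0], [0, 0, -0.135]],
  [[0.4, 0.6, 0], [0, 0, -0.18]],
  [[0.5, 0.75, 0], [0, 0, -0.225]],
])

```text
clock: 5.3
position: [451.6, 24.6, 217.6]
ee_rot: [-0.046, 0.999, 0.001, 0.001]
contact_force: [1.0, 0.1, -2.5]
gripper_width: 43.8
grasp_force: 62.0
```

```bash
python3 - <<'E'
from h import *
plan([458,145,225],169.5)
E
```

```text
shift [-0.0697  0.4772 -0.0292] turn [-1.000e-04  7.000e-04 -4.126e-01] deg 74.3
shift [-0.0697  0.4772 -0.0292] turn [7.000e-04 1.000e-04 5.874e-01] deg 105.7
```

arm_command([
  [[-0.02, 0.1, -0.01], [0, 0, -0.045]],
  [[-0.03, 0.2, -0.02], [0, 0, -0.09]],
  [[-0.04, 0.3, -0.03], [0, 0, -0.135]],
  [[-0.06, 0.4, -0.03], [0, 0, -0.18]],
  [[-0.07, 0.47, -0.03], [0, 0, -0.225]],
])

```text
clock: 5.8
position: [459.3, 142.9, 224.9]
ee_rot: [-0.389, 0.921, 0.0, 0.001]
contact_force: [0.1, -0.8, -2.5]
gripper_width: 43.8
grasp_force: 62.1
```

arm_command([
  [[0, 0, 0], [0, 0, -0.045]],
  [[0, 0, 0], [0, 0, -0.09]],
  [[0, 0, 0], [0, 0, -0.135]],
  [[0, 0, 0], [0, 0, -0.18]],
  [[0, 0, 0], [0, 0, -0.188]],
])

```text
clock: 6.3
position: [459.2, 141.4, 224.7]
ee_rot: [-0.638, 0.77, 0.0, 0.0]
contact_force: [0.4, -0.0, -1.7]
gripper_width: 43.5
grasp_force: 62.1
```

arm_command([
  [[0, 0, 0], [0, 0, 0]],
  [[0, 0, 0], [0, 0, 0]],
  [[0, 0, 0], [0, 0, 0]],
])

```text
clock: 6.6
position: [459.6, 141.5, 224.3]
ee_rot: [-0.637, 0.771, 0.0, 0.0]
contact_force: [-0.1, 1.2, -1.6]
gripper_width: 43.6
grasp_force: 62.1
```

```bash
python3 - <<'E'
from h import *
s=arm.read_state(); i=arm.camera_info("wrist"); im,D=arm.get_image("wrist"); W=cloud(i,D)
cv2.imwrite("pics/w3.png",im); np.savez("w3.npz",im=im,D=D,W=W,E=i["extrinsics"])
print(s["position"],s["ee_rot"],s["joints"],s["contact_force"],i["fx"],i["cx"],i["cy"])
hsv=cv2.cvtColor(im,cv2.COLOR_BGR2HSV)
for q in ("nest_mouth","bar_grip","bar_hinge"):
    for r in arm.spot_in("wrist",q)[:2]:
        u,v=map(int,np.round(r["position"])); print(q,round(r["score"],2),(u,v),np.round(W[v,u],1))
E
```

```text
[459.59363015 141.46848438 224.26141562] [-6.37358959e-01  7.70567029e-01  4.66021251e-05  9.01902035e-05] [ 6.37294427e-01  1.43727954e-01 -3.44089975e-01 -1.16344434e-04
 -1.08280329e+00 -8.25904229e-01] [-0.09853916  1.22170889 -1.57793181] 310.1584301886636 318.5109600153852 192.66682037009576
nest_mouth 0.72 (324, 149) [451.3 123.1  13.2]
bar_grip 0.96 (322, 332) [479.9 256.7 146.5]
bar_hinge 0.73 (320, 330) [481.4 255.4 145.3]
```

View pics/w3.png

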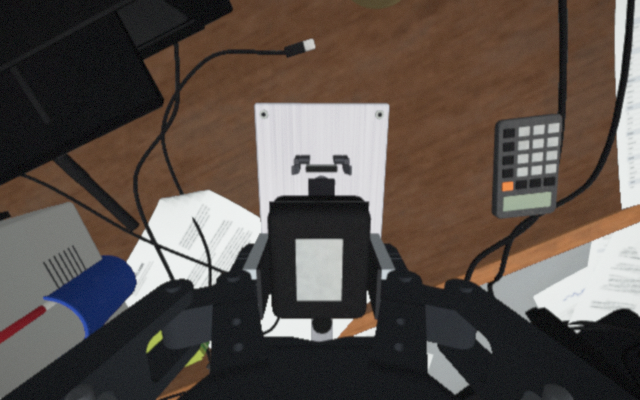

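The nest plate sits at (256-389, 103+), straight ahead, but the held adapter covers most of it. I'll back off along tool +x to see all of it.

arm_command([
  [[0.15, 0, 0], [0, 0, 0]],
  [[0.3, 0, 0], [0, 0, 0]],
  [[0.4, 0, 0], [0, 0, 0]],
  [[0.4, 0, 0], [0, 0, 0]],
  [[0.4, 0, 0], [0, 0, 0]],
])

```text
clock: 7.3
position: [441.2, 42.9, 224.4]
ee_rot: [-0.637, 0.771, -0.0, 0.0]
contact_force: [0.9, 0.3, -1.8]
gripper_width: 44.0
grasp_force: 62.1
```

arm_command([
  [[0, 0, 0], [0, 0, 0]],
  [[0, 0, 0], [0, 0, 0]],
  [[0, 0, 0], [0, 0, 0]],
])

```text
clock: 7.6
position: [441.3, 43.9, 224.1]
ee_rot: [-0.638, 0.77, 0.0, -0.0]
contact_force: [-0.2, 1.4, -1.7]
gripper_width: 43.8
grasp_force: 62.1
```

```bash
python3 - <<'E'
from h import *
s=arm.read_state(); i=arm.camera_info("wrist"); im,D=arm.get_image("wrist"); W=cloud(i,D)
cv2.imwrite("pics/w4.png",im); np.savez("w4.npz",im=im,D=D,W=W,E=i["extrinsics"])
print(s["position"],s["ee_rot"])
hsv=cv2.cvtColor(im,cv2.COLOR_BGR2HSV)
m=(hsv[...,1]<40)&(hsv[...,2]>130)&(W[...,2]<20)&(W[...,2]>5)&(abs(W[...,0]-462)<130)&(abs(W[...,1]-165)<140)
m=cv2.morphologyEx(m.astype(np.uint8),cv2.MORPH_OPEN,np.ones((3,3),np.uint8))
n,l,st,c=cv2.connectedComponentsWithStats(m); k=1+np.argmax(st[1:,4]); w=W[l==k]
print(st[k],cv2.minAreaRect(w[:,:2].astype(np.float32)),np.median(w[:,2]))
# locators
m=(W[...,2]>30)&(W[...,2]<55)&(np.hypot(W[...,0]-462,W[...,1]-162)<55)
w=W[m];a=np.radians(-10.8);X=np.array([np.cos(a),np.sin(a)]);Y=np.array([-X[1],X[0]])
q=np.c_[(w[:,:2]-[462.2,162.4])@X,(w[:,:2]-[462.2,162.4])@Y,w[:,2]]; np.save("q.npy",q)
print(len(q),np.percentile(q,[1,99],axis=0))
for r in arm.spot_in("wrist","pad_region")+arm.spot_in("wrist","nest_mouth"): print(r)
cv2.imwrite("pics/w4c.png",cv2.resize(im[60:310,170:470],None,fx=2.4,fy=2.4))
E
```

```text
[441.262498    43.91103955 224.09699907] [-6.38268051e-01  7.69814194e-01  1.18442547e-05 -4.92372176e-05]
[ 259  189  125   45 1571] ((450.11309814453125, 99.78704071044922), (56.22248077392578, 150.01751708984375), 78.94577026367188) 11.741042306168424Traceback (most recent call last):
  File "<stdin>", line 14, in <module>
    return _quantile_unchecked(
        a, q, axis, out, overwrite_input, method, keepdims, weights)
    return _ureduce(a,
                    func=_quantile_ureduce_func,
    ...<5 lines>...
                    overwrite_input=overwrite_input,
                    method=method)
    r = func(a, **kwargs)
    result = _quantile(arr,
                       quantiles=q,
    ...<2 lines>...
                       out=out,
                       weights=wgt)
    slices_having_nans = np.isnan(arr[-1, ...])
                                  ~~~^^^^^^^^^
IndexError: index -1 is out of bounds for axis 0 with size 0
```

The camera looks the other way, so I need to go past the nest towards +y instead, higher so that it clears the bar.

arm_command([
  [[0, 0, -0.14], [0, 0, 0]],
  [[-0.15, 0, -0.2], [0, 0, 0]],
  [[-0.32, 0, -0.2], [0, 0, 0]],
  [[-0.5, 0, -0.2], [0, 0, 0]],
  [[-0.68, 0, -0.2], [0, 0, 0]],
])

```text
clock: 8.15
position: [472.7, 212.3, 274.4]
ee_rot: [-0.638, 0.77, 0.0, 0.0]
contact_force: [-0.5, -0.4, -1.6]
gripper_width: 43.7
grasp_force: 62.4
```

arm_command([
  [[-0.03, 0, 0], [0, 0, 0]],
  [[-0.03, 0, 0], [0, 0, 0]],
  [[-0.03, 0, 0], [0, 0, 0]],
  [[-0.03, 0, 0], [0, 0, 0]],
])

```text
clock: 8.55
position: [473.8, 216.6, 274.3]
ee_rot: [-0.637, 0.77, -0.0, -0.0]
contact_force: [-0.8, 0.7, -1.4]
gripper_width: 44.1
grasp_force: 62.4
```

```bash
cat > look.py <<'E'
from h import *
import sys
n=sys.argv[1]
s=arm.read_state(); i=arm.camera_info("wrist"); im,D=arm.get_image("wrist"); W=cloud(i,D)
cv2.imwrite(f"pics/{n}.png",im); np.savez(n+".npz",im=im,D=D,W=W,E=i["extrinsics"])
print(s["position"],s["ee_rot"])
hsv=cv2.cvtColor(im,cv2.COLOR_BGR2HSV)
m=(W[...,2]<20)&(W[...,2]>6)&(abs(W[...,0]-462)<130)&(abs(W[...,1]-165)<140)&(hsv[...,1]<50)&(hsv[...,2]>110)
m=cv2.morphologyEx(m.astype(np.uint8),cv2.MORPH_OPEN,np.ones((3,3),np.uint8))
k,l,st,c=cv2.connectedComponentsWithStats(m); k=1+np.argmax(st[1:,4]); w=W[l==k]
print("plate",st[k],cv2.minAreaRect(w[:,:2].astype(np.float32)),np.median(w[:,2]))
m=(W[...,2]>30)&(W[...,2]<60)&(np.hypot(W[...,0]-462,W[...,1]-162)<60)
w=W[m];a=np.radians(-10.9);X=np.array([np.cos(a),np.sin(a)]);Y=np.array([-X[1],X[0]])
q=np.c_[(w[:,:2]-[462.2,162.4])@X,(w[:,:2]-[462.2,162.4])@Y,w[:,2]]; np.save("q.npy",q)
print(len(q)); H,_,_=np.histogram2d(q[:,0],q[:,1],bins=[np.arange(-52,53,4)]*2)
print(H.T[::-1].astype(int))
for r in arm.spot_in("wrist","pad_region")[:2]+arm.spot_in("wrist","nest_mouth")[:2]+arm.spot_in("wrist","bar_grip")[:1]: print(r,W[int(r["position"][1]),int(r["position"][0])])
cv2.imwrite(f"pics/{n}c.png",im)
E
python3 look.py w5
```

```text
[473.84931731 216.56267276 274.28436398] [-6.37493260e-01  7.70455921e-01 -3.55817561e-05 -1.24202928e-04]
plate [  259    37   125   167 15756] ((464.8243103027344, 175.43222045898438), (207.96495056152344, 150.457763671875), 79.07462310791016) 12.016996472802447
1227
[[ 0  0  0  0  0  0  0  0  0  0  0  0  0  0  0  0  0  0  0  0  0  0  0  0
   0  0]
 [ 0  0  0  0  0  0  0  0  0  0  0  0  0  0  0  0  0  0  0  0  0  0  0  0
   0  0]
 [ 0  0  0  0  0  0  0  0  0  0  0  0  0  0  0  0  0  0  0  0  0  0  0  0
   0  0]
 [ 0  0  0  0  0  2  3  9  9  9  0  0  0  0  0  0  6 10 10  3  1  0  0  0
   0  0]
 [ 0  0  0  0  0  6  9 12 12 12  0  0  0  0  0  0 12 13 15 10  4  0  0  0
   0  0]
 [ 0  0  0  0  0  9 13  6  6  5  0  0  0  0  0  0  4  6  6 13 11  0  0  0
   0  0]
 [ 0  0  0  0  0  9 14  0  0  0  0  0  0  0  0  0  0  0  0 14 13  0  0  0
   0  0]
 [ 0  0  0  0  0  9 12  0  0  0  0  0  0  0  0  0  0  0  0 12 11  0  0  0
   0  0]
 [ 0  0  0  0  0  0  0  0  0  0  0  0  0  0  0  0  0  0  0  0  0  0  0  0
   0  0]
 [ 0  0  0  0  0  0  0  0  0  5  6  6  8  6  6  8  3  0  0  0  0  0  0  0
   0  0]

[... 881 characters left out ...]
6 12  9 14  4  0  0  0
   0  0]
 [ 0  0  0  0  0  2  6 16 12 13  0  0  0  0  0  0 12 12 16  5  4  0  0  0
   0  0]
 [ 0  0  0  0  0  0  0  0  0  0  0  0  0  0  0  0  0  0  0  0  0  0  0  0
   0  0]
 [ 0  0  0  0  0  0  0  0  0  0  0  0  0  0  0  0  0  0  0  0  0  0  0  0
   0  0]
 [ 0  0  0  0  0  0  0  0  0  0  0  0  0  0  0  0  0  0  0  0  0  0  0  0
   0  0]
 [ 0  0  0  0  0  0  0  0  0  0  0  0  0  0  0  0  0  0  0  0  0  0  0  0
   0  0]]
{'position': [320.3, 106.2], 'score': 0.89} [461.10744825 151.03828462  34.19687223]
{'position': [322.8, 106.1], 'score': 0.9} [458.77298267 151.48159819  34.31901319]
{'position': [321.3, 185.1], 'score': 0.6} [476.2167514  236.42905141  73.68273123]
```

View pics/w5c.png

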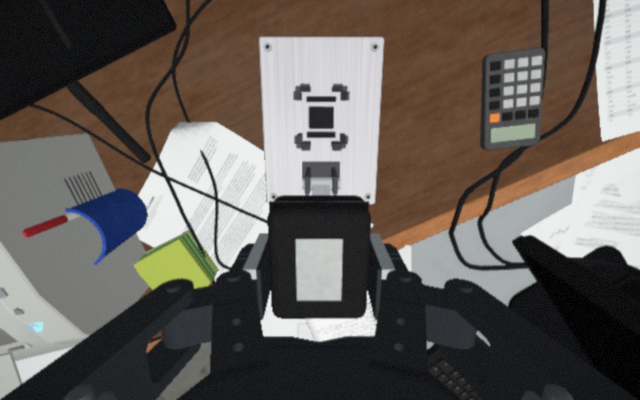

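The whole nest is clear here: locators around (321,117), pad at (321,118), post at (321,180), and the adapter held square at (319,258). Next I'll fit the nest, and the adapter's offset in the grip.

```bash
python3 - <<'E'
from h import *
z=np.load("w5.npz");W=z["W"];s=arm.read_state()
m=(W[...,2]>28)&(W[...,2]<60)&(np.hypot(W[...,0]-462,W[...,1]-162)<55)
pad=np.zeros_like(m)
n,l,st,c=cv2.connectedComponentsWithStats(m.astype(np.uint8))
for k in range(1,n):
    if st[k,4]<30: continue
    w=W[l==k]; print(st[k],cv2.minAreaRect(w[:,:2].astype(np.float32)),np.median(w[:,2]))
w=W[m]; w=w[w[:,2]>38]; r=cv2.minAreaRect(w[:,:2].astype(np.float32)); print("locators",r)
# held adapter
R0=R.from_quat(s["ee_rot"]); T=R0.inv().apply(np.nan_to_num(W.reshape(-1,3),nan=1e4)-s["position"]).reshape(W.shape)
m=(np.hypot(T[...,0],T[...,1])<45)&(abs(T[...,2]+22)<8)
m=cv2.morphologyEx(m.astype(np.uint8),cv2.MORPH_OPEN,np.ones((5,5),np.uint8))
n,l,st,c=cv2.connectedComponentsWithStats(m);k=1+np.argmax(st[1:,4]);t=T[l==k]
print(st[k],np.percentile(t[:,2],[5,50,95])); print("tool x by z: extents")
print(cv2.minAreaRect(t[:,:2].astype(np.float32)),np.percentile(t,[.5,99.5],axis=0))
A=np.c_[t[:,:2],np.ones(len(t))]; print("tilt",np.linalg.lstsq(A,t[:,2],rcond=None)[0])
im=z["im"];E=np.array(z["E"])
# label centroid
g=(im.min(2)>120)&(l==k); tt=T[g]; print("label",cv2.minAreaRect(tt[:,:2].astype(np.float32)))
E
```

```text
[293  84  17  16 160] ((479.26824951171875, 131.3435516357422), (16.010143280029297, 18.431974411010742), 80.64969635009766) 44.20537718033057
[332  84  17  16 172] ((435.5693664550781, 139.6484375), (16.143457412719727, 17.991933822631836), 78.46488952636719) 43.19015819799995
[309 106  25  23 567] ((462.25213623046875, 163.9019775390625), (25.791202545166016, 29.02123260498047), 79.05447387695312) 35.44500925191153
[294 134  17  17 175] ((491.4608459472656, 189.18350219726562), (13.97934627532959, 24.168073654174805), 36.35854721069336) 43.701072720886884
[332 134  16  17 171] ((446.1280822753906, 196.3857879638672), (17.858251571655273, 17.887388229370117), 79.60051727294922) 43.44986688757683
locators ((463.0287780761719, 164.238525390625), (74.7841567993164, 63.05833435058594), 79.27356719970703)
[  234   205   170   114 12293] [-23.2770906  -21.4190216  -18.19873106]
tool x by z: extents
((0.3248291015625, -1.0583763122558594), (55.41900634765625, 71.10297393798828), 0.09575234353542328) [[-26.19497212 -34.75540666 -29.05694501]
 [ 27.66392505  32.77363012 -14.89827079]]
tilt [ 1.82241580e-02  1.61645223e-03 -2.13814232e+01]
label ((-3.2473621368408203, -2.358001708984375), (52.19487380981445, 70.44318389892578), 7.6284708976745605)
```

```bash
python3 - <<'E'
from h import *
plan([462.7,164.3,80],169.07)
E
```

```text
shift [0.2152 0.0055 0.7779] turn [-0.0001  0.0001  0.0007] deg 0.1
shift [0.2152 0.0055 0.7779] turn [-2.000e-04 -1.000e-04 -9.993e-01] deg 179.9
```

arm_command([
  [[0.14, 0.005, 0], [0, 0, 0]],
  [[0.215, 0.005, 0.16], [0, 0, 0]],
  [[0.215, 0.005, 0.34], [0, 0, 0]],
  [[0.215, 0.005, 0.52], [0, 0, 0]],
  [[0.215, 0.005, 0.7], [0, 0, 0]],
])

```text
clock: 9.25
position: [463.2, 164.6, 98.6]
ee_rot: [-0.638, 0.77, -0.0, 0.001]
contact_force: [1.2, -0.3, -2.2]
gripper_width: 43.5
grasp_force: 62.4
```

arm_command([
  [[0, 0, 0.08], [0, 0, 0]],
  [[0, 0, 0.08], [0, 0, 0]],
  [[0, 0, 0.08], [0, 0, 0]],
  [[0, 0, 0.08], [0, 0, 0]],
])

```text
clock: 9.65
position: [464.3, 165.9, 81.0]
ee_rot: [-0.638, 0.77, -0.0, 0.002]
contact_force: [-0.3, 0.5, -2.8]
gripper_width: 43.9
grasp_force: 62.3
```

```bash
python3 - <<'E'
from h import *
plan([462.7,164.3,50],169.07);s=arm.read_state();print(s["position"],s["contact_force"])
E
```

```text
shift [0.0077 0.0054 0.1241] turn [-0.001   0.0009  0.0012] deg 0.3
shift [0.0077 0.0054 0.1241] turn [-0.0014 -0.0015 -0.9988] deg 179.8
[464.27608454 165.87993482  81.03585828] [-0.32971521  0.52982907 -2.84022793]
```

arm_command([
  [[0.007, 0.005, 0.03], [0, 0, 0]],
  [[0.007, 0.005, 0.06], [0, 0, 0]],
  [[0.007, 0.005, 0.08], [0, 0, 0]],
  [[0.007, 0.005, 0.08], [0, 0, 0]],
  [[0.007, 0.005, 0.08], [0, 0, 0]],
])

```text
clock: 10.15
position: [461.3, 163.6, 59.0]
ee_rot: [-0.638, 0.77, -0.0, -0.0]
contact_force: [0.9, 0.6, -2.1]
gripper_width: 44.0
grasp_force: 62.3
```

arm_command([
  [[0, 0, 0.01], [0, 0, 0]],
  [[0, 0, 0.02], [0, 0, 0]],
  [[0, 0, 0.03], [0, 0, 0]],
  [[0, 0, 0.04], [0, 0, 0]],
  [[0, 0, 0.04], [0, 0, 0]],
])

```text
clock: 10.65
position: [461.1, 163.4, 48.7]
ee_rot: [-0.638, 0.77, 0.0, -0.0]
contact_force: [-0.3, 0.9, -3.1]
gripper_width: 43.8
grasp_force: 62.3
```

arm_command([
  [[-0.004, -0.005, 0], [0, 0, 0]],
  [[-0.004, -0.005, 0.004], [0, 0, 0]],
  [[-0.004, -0.005, 0.008], [0, 0, 0]],
  [[-0.004, -0.005, 0.012], [0, 0, 0]],
  [[-0.004, -0.005, 0.016], [0, 0, 0]],
])

```text
clock: 11.15
position: [462.6, 164.3, 45.1]
ee_rot: [-0.638, 0.77, 0.0, -0.0]
contact_force: [0.1, 0.3, -1.4]
gripper_width: 43.8
grasp_force: 62.3
```

arm_command([
  [[0, 0, 0.004], [0, 0, 0]],
  [[0, 0, 0.008], [0, 0, 0]],
  [[0, 0, 0.008], [0, 0, 0]],
])

```text
clock: 11.45
position: [462.6, 164.3, 43.0]
ee_rot: [-0.638, 0.77, 0.0, -0.0]
contact_force: [-1.9, 0.1, -2.1]
gripper_width: 44.0
grasp_force: 62.4
```

arm_command([
  [[0, 0, 0.002], [0, 0, 0]],
  [[0, 0, 0.004], [0, 0, 0]],
  [[0, 0, 0.006], [0, 0, 0]],
  [[0, 0, 0.008], [0, 0, 0]],
  [[0, 0, 0.01], [0, 0, 0]],
])

```text
clock: 11.95
position: [462.7, 164.3, 41.4]
ee_rot: [-0.638, 0.77, -0.0, -0.0]
contact_force: [-4.3, -0.5, 6.1]
gripper_width: 43.8
grasp_force: 63.2
```

arm_command([
  [[0, 0, 0.002], [0, 0, 0]],
  [[0, 0, 0.004], [0, 0, 0]],
  [[0, 0, 0.006], [0, 0, 0]],
  [[0, 0, 0.008], [0, 0, 0]],
  [[0, 0, 0.01], [0, 0, 0]],
])

```text
clock: 12.45
position: [462.6, 164.3, 39.0]
ee_rot: [-0.638, 0.77, -0.0, -0.0]
contact_force: [-4.9, 0.1, 6.6]
gripper_width: 44.1
grasp_force: 63.3
```

arm_command([
  [[0, 0.002, 0.002], [0, 0, 0]],
  [[0, 0.003, 0.004], [0, 0, 0]],
  [[0, 0.003, 0.006], [0, 0, 0]],
  [[0, 0.003, 0.008], [0, 0, 0]],
  [[0, 0.003, 0.01], [0, 0, 0]],
])

```text
clock: 12.95
position: [462.6, 164.4, 36.6]
ee_rot: [-0.638, 0.77, -0.0, 0.0]
contact_force: [-1.1, -1.7, 4.9]
gripper_width: 43.8
grasp_force: 63.3
```

arm_command([
  [[0, 0, 0.001], [0, 0, 0]],
  [[0, 0, 0.002], [0, 0, 0]],
  [[0, 0, 0.003], [0, 0, 0]],
  [[0, 0, 0.004], [0, 0, 0]],
  [[0, 0, 0.005], [0, 0, 0]],
])

```text
clock: 13.45
position: [462.6, 164.4, 35.3]
ee_rot: [-0.638, 0.77, -0.0, 0.0]
contact_force: [-0.6, -2.0, 5.6]
gripper_width: 43.3
grasp_force: 63.3
```

arm_command([
  [[0, 0, 0.001], [0, 0, 0]],
  [[0, 0, 0.002], [0, 0, 0]],
  [[0, 0, 0.003], [0, 0, 0]],
  [[0, 0, 0.004], [0, 0, 0]],
])

```text
clock: 13.85
position: [462.6, 164.4, 34.4]
ee_rot: [-0.638, 0.77, -0.0, 0.0]
contact_force: [-0.9, -1.7, 5.2]
gripper_width: 43.9
grasp_force: 63.3
```

arm_command([
  [[0, 0, 0.001], [0, 0, 0]],
  [[0, 0, 0.002], [0, 0, 0]],
  [[0, 0, 0.003], [0, 0, 0]],
  [[0, 0, 0.004], [0, 0, 0]],
])

```text
clock: 14.25
position: [462.6, 164.4, 33.4]
ee_rot: [-0.638, 0.77, -0.0, 0.0]
contact_force: [-0.8, -1.9, 5.8]
gripper_width: 44.1
grasp_force: 63.3
```

arm_command([
  [[0, 0, 0.001], [0, 0, 0]],
  [[0, 0, 0.002], [0, 0, 0]],
  [[0, 0, 0.003], [0, 0, 0]],
  [[0, 0, 0.004], [0, 0, 0]],
])

```text
clock: 14.65
position: [462.6, 164.4, 32.3]
ee_rot: [-0.638, 0.77, -0.0, 0.0]
contact_force: [-1.9, -1.9, 5.6]
gripper_width: 43.7
grasp_force: 63.3
```

arm_command([
  [[0, 0, 0.001], [0, 0, 0]],
  [[0, 0, 0.002], [0, 0, 0]],
  [[0, 0, 0.003], [0, 0, 0]],
  [[0, 0, 0.004], [0, 0, 0]],
])

```text
clock: 15.05
position: [462.6, 164.4, 31.4]
ee_rot: [-0.638, 0.77, -0.0, 0.0]
contact_force: [-0.3, -1.0, 5.4]
gripper_width: 43.4
grasp_force: 63.3
```

arm_command([
  [[0, 0, 0.001], [0, 0, 0]],
  [[0, 0, 0.002], [0, 0, 0]],
  [[0, 0, 0.003], [0, 0, 0]],
  [[0, 0, 0.004], [0, 0, 0]],
])

```text
clock: 15.45
position: [462.6, 164.4, 30.6]
ee_rot: [-0.638, 0.77, -0.0, 0.0]
contact_force: [-2.4, -2.6, 8.7]
gripper_width: 43.9
grasp_force: 63.7
```

arm_command([
  [[0, 0, 0.001], [0, 0, 0]],
  [[0, 0, 0.002], [0, 0, 0]],
  [[0, 0, 0.002], [0, 0, 0]],
])

```text
clock: 15.75
position: [462.6, 164.4, 30.4]
ee_rot: [-0.638, 0.77, -0.0, 0.0]
contact_force: [-2.7, -1.2, 9.6]
gripper_width: 43.6
grasp_force: 63.9
```

arm_command([
  [[0, 0, 0.001], [0, 0, 0]],
  [[0, 0, 0.002], [0, 0, 0]],
  [[0, 0, 0.002], [0, 0, 0]],
])

```text
clock: 16.05
position: [462.6, 164.4, 30.3]
ee_rot: [-0.638, 0.77, -0.0, 0.0]
contact_force: [-4.4, -2.5, 12.4]
gripper_width: 43.9
grasp_force: 64.3
```

arm_command([
  [[0, 0, 0.001], [0, 0, 0]],
  [[0, 0, 0.0015], [0, 0, 0]],
  [[0, 0, 0.0015], [0, 0, 0]],
])

```text
clock: 16.35
position: [462.6, 164.4, 30.2]
ee_rot: [-0.638, 0.77, -0.0, 0.001]
contact_force: [-4.0, -2.7, 16.7]
gripper_width: 43.7
grasp_force: 64.4
```

The stop is clear: force rose from about 5.5 to 16.7 N over only about 0.4 mm. I'll ease off and then open.

arm_command([
  [[0, 0, -0.002], [0, 0, 0]],
  [[0, 0, -0.004], [0, 0, 0]],
  [[0, 0, -0.005], [0, 0, 0]],
])

```text
clock: 16.65
position: [462.6, 164.4, 30.4]
ee_rot: [-0.638, 0.77, -0.0, 0.001]
contact_force: [-0.3, -2.4, 4.5]
gripper_width: 43.8
grasp_force: 63.4
```

arm_command([
  [[0, 0, 0], [0, 0, 0]],
  [[0, 0, 0], [0, 0, 0]],
  [[0, 0, 0], [0, 0, 0]],
  [[0, 0, 0], [0, 0, 0]],
  [[0, 0, 0], [0, 0, 0]],
], grip=0.85)

```text
clock: 17.15
position: [462.1, 164.6, 29.2]
ee_rot: [-0.638, 0.77, -0.0, -0.0]
contact_force: [-0.9, 0.0, -0.4]
gripper_width: 72.6
grasp_force: 0.0
```

arm_command([
  [[0, 0, -0.03], [0, 0, 0]],
  [[0, 0, -0.15], [0, 0, 0]],
  [[0, 0, -0.34], [0, 0, 0]],
  [[0, 0, -0.53], [0, 0, 0]],
  [[0, 0, -0.72], [0, 0, 0]],
])

```text
clock: 17.65
position: [461.6, 164.2, 211.8]
ee_rot: [-0.638, 0.77, -0.0, 0.0]
contact_force: [1.6, 1.1, -0.3]
gripper_width: 72.8
grasp_force: 0.0
```

arm_command([
  [[-0.1, 0, -0.1], [0, 0, 0]],
  [[-0.22, 0, -0.25], [0, 0, 0]],
  [[-0.22, 0, -0.25], [0, 0, 0]],
  [[-0.22, 0, -0.25], [0, 0, 0]],
], grip=0)

```text
clock: 18.05
position: [472.1, 219.1, 272.6]
ee_rot: [-0.638, 0.77, 0.0, 0.001]
contact_force: [-0.0, 0.2, -0.6]
gripper_width: 14.0
grasp_force: 0.0
```

```bash
python3 - <<'E'
from h import *
s=arm.read_state(); i=arm.camera_info("wrist"); im,D=arm.get_image("wrist"); W=cloud(i,D)
cv2.imwrite("pics/w6.png",im); np.savez("w6.npz",im=im,D=D,W=W)
print(s["position"],s["contact_force"],s["gripper_width"])
a=np.radians(-10.93);X=np.array([np.cos(a),np.sin(a)]);Y=np.array([-X[1],X[0]]);o=np.array([462.6,163.9])
N=np.dstack([(W[...,:2]-o)@X,(W[...,:2]-o)@Y,W[...,2]])
m=(abs(N[...,0])<20)&(abs(N[...,1])<26)&(N[...,2]>35)&(N[...,2]<75); t=N[m]
A=np.c_[t[:,:2],np.ones(len(t))]; print(len(t),"top",np.median(t[:,2]),np.linalg.lstsq(A,t[:,2],rcond=None)[0])
m=(abs(N[...,0])<34)&(abs(N[...,1])<36)&(N[...,2]>48.8)&(N[...,2]<75); 
if m.sum()>20: print(cv2.minAreaRect(N[m][:,:2].astype(np.float32)))
m=(abs(N[...,0])<40)&(N[...,1]>60)&(N[...,2]>85)&(N[...,2]<200); t=N[m]
if len(t): print("bar",len(t),np.percentile(t,[2,50,98],axis=0))
g=t[abs(t[:,0])>15]; print("grip",len(g),np.median(g,axis=0) if len(g) else None)
E
```

```text
[472.08488107 219.0673749  272.61184454] [-0.0407966   0.15060144 -0.62936597] 14.01294777821896
1644 top 52.43703413409921 [1.16702296e-02 2.52878641e-03 5.23876602e+01]
((0.7623977661132812, -0.135528564453125), (59.71743392944336, 70.08439636230469), 0.2784291207790375)
bar 2038 [[-10.33289509  81.06482858  88.55385624]
 [ -0.31268949 110.05010284 152.39319034]
 [  9.89580165 130.64315784 186.97012673]]
grip 0 None
```

View pics/w6.png

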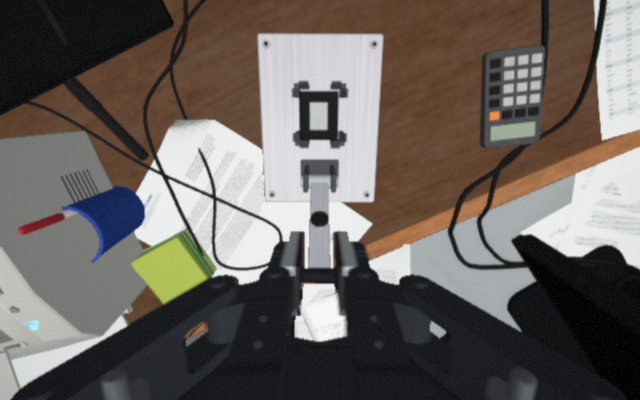

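The adapter sits square in the nest at (318,115). Its top is at 52.4 mm, which agrees with the felt stop. The bar leans back below the gripper at (320,215), at about 1.95 rad. I'll check the space behind it.

```bash
python3 - <<'E'
from h import *
s=arm.read_state()
a=np.radians(-10.93);X=np.array([np.cos(a),np.sin(a)]);Y=np.array([-X[1],X[0]]);o=np.array([462.6,163.9])
for f in ("top","scene","w5"):
    W=np.load(f+".npz")["W"].reshape(-1,3); N=np.c_[(W[:,:2]-o)@X,(W[:,:2]-o)@Y,W[:,2]]
    t=N[(abs(N[:,0])<90)&(N[:,1]>90)&(N[:,1]<250)&(N[:,2]>70)&(N[:,2]<400)]
    print(f,len(t),np.percentile(t,[0,2,50,98,100],axis=0).round() if len(t) else "")
t=o+170*Y; plan([t[0],t[1],272],169.07); plan([t[0],t[1],165],169.07)
E
```

```text
top 164 [[-31.  90. 136.]
 [-30.  91. 142.]
 [ -2. 103. 189.]
 [ 27. 113. 198.]
 [ 28. 114. 199.]]
scene 0 
w5 0 
shift [-0.46   -0.0079 -0.0026] turn [ 0.0004 -0.0001  0.0011] deg 0.2
shift [-0.46   -0.0079 -0.0026] turn [ 2.000e-04  6.000e-04 -9.989e-01] deg 179.8
shift [-0.4601 -0.0083  0.4254] turn [ 0.0004 -0.0001  0.0011] deg 0.2
shift [-0.4601 -0.0083  0.4254] turn [ 2.000e-04  6.000e-04 -9.989e-01] deg 179.8
```

arm_command([
  [[-0.15, -0.008, 0], [0, 0, 0]],
  [[-0.3, -0.008, 0], [0, 0, 0]],
  [[-0.44, -0.008, 0], [0, 0, 0]],
  [[-0.46, -0.008, 0], [0, 0, 0]],
  [[-0.46, -0.008, 0.05], [0, 0, 0]],
])

```text
clock: 18.6
position: [495.9, 331.4, 258.7]
ee_rot: [-0.638, 0.77, -0.0, 0.0]
contact_force: [0.4, 0.4, -0.2]
gripper_width: 0.4
grasp_force: 0.0
```

arm_command([
  [[0, 0, 0.1], [0, 0, 0]],
  [[0, 0, 0.2], [0, 0, 0]],
  [[0, 0, 0.3], [0, 0, 0]],
  [[0, 0, 0.38], [0, 0, 0]],
  [[0, 0, 0.38], [0, 0, 0]],
])

```text
clock: 19.1
position: [493.2, 327.5, 160.0]
ee_rot: [-0.637, 0.771, -0.0, -0.005]
contact_force: [-0.3, -0.6, -0.0]
gripper_width: -0.0
grasp_force: 0.0
```

arm_command([
  [[0.03, 0, 0], [0, 0, 0]],
  [[0.06, 0, 0], [0, 0, 0]],
  [[0.1, 0, 0], [0, 0, 0]],
  [[0.13, 0, 0], [0, 0, 0]],
  [[0.16, 0, 0], [0, 0, 0]],
])

```text
clock: 19.6
position: [489.0, 292.2, 165.9]
ee_rot: [-0.638, 0.77, 0.0, 0.002]
contact_force: [0.4, 2.0, 2.7]
gripper_width: 0.2
grasp_force: 1.2
```

arm_command([
  [[0.03, 0, 0], [0, 0, 0]],
  [[0.06, 0, 0], [0, 0, 0]],
  [[0.09, 0, 0], [0, 0, 0]],
  [[0.12, 0, 0], [0, 0, 0]],
  [[0.15, 0, 0], [0, 0, 0]],
])

```text
clock: 20.1
position: [480.8, 254.1, 164.0]
ee_rot: [-0.638, 0.77, -0.0, -0.001]
contact_force: [-0.4, 1.1, 1.2]
gripper_width: 0.2
grasp_force: 0.6
```

arm_command([
  [[0.03, 0, 0], [0, 0, 0]],
  [[0.06, 0, 0], [0, 0, 0]],
  [[0.09, 0, 0], [0, 0, 0]],
  [[0.12, 0, 0], [0, 0, 0]],
  [[0.15, 0, 0], [0, 0, 0]],
])

```text
clock: 20.6
position: [474.0, 217.5, 164.1]
ee_rot: [-0.638, 0.77, 0.0, -0.0]
contact_force: [-0.1, 0.1, -0.6]
gripper_width: 0.2
grasp_force: 0.5
```

arm_command([
  [[-0.1, 0, -0.05], [0, 0, 0]],
  [[-0.15, 0, -0.2], [0, 0, 0]],
  [[-0.15, 0, -0.38], [0, 0, 0]],
  [[-0.15, 0, -0.5], [0, 0, 0]],
  [[-0.15, 0, -0.5], [0, 0, 0]],
])

```text
clock: 21.1
position: [483.0, 255.6, 294.7]
ee_rot: [-0.638, 0.77, -0.001, 0.005]
contact_force: [0.8, 0.8, -0.3]
gripper_width: 0.2
grasp_force: 0.0
```

arm_command([
  [[0, 0, 0], [0, 0, 0]],
  [[0, 0, 0], [0, 0, 0]],
  [[0, 0, 0], [0, 0, 0]],
  [[0, 0, 0], [0, 0, 0]],
  [[0, 0, 0], [0, 0, 0]],
])

```text
clock: 21.6
position: [481.1, 254.8, 288.6]
ee_rot: [-0.638, 0.77, -0.0, -0.001]
contact_force: [0.3, -0.4, -0.2]
gripper_width: -0.2
grasp_force: 0.0
```

arm_command([
  [[0, 0, 0], [0, 0, 0]],
  [[0, 0, 0], [0, 0, 0]],
  [[0, 0, 0], [0, 0, 0]],
  [[0, 0, 0], [0, 0, 0]],
  [[0, 0, 0], [0, 0, 0]],
])

```text
clock: 22.1
position: [481.2, 255.0, 289.3]
ee_rot: [-0.638, 0.77, 0.0, 0.0]
contact_force: [0.5, 0.7, -0.4]
gripper_width: 0.1
grasp_force: 0.0
```

arm_command([
  [[0, 0, 0], [0, 0, 0]],
  [[0, 0, 0], [0, 0, 0]],
  [[0, 0, 0], [0, 0, 0]],
  [[0, 0, 0], [0, 0, 0]],
  [[0, 0, 0], [0, 0, 0]],
])

```text
clock: 22.6
position: [481.2, 255.0, 289.3]
ee_rot: [-0.638, 0.77, -0.0, -0.0]
contact_force: [-0.1, -0.2, -0.5]
gripper_width: 0.1
grasp_force: 0.0
```

arm_command([
  [[0, 0, 0], [0, 0, 0]],
  [[0, 0, 0], [0, 0, 0]],
  [[0, 0, 0], [0, 0, 0]],
  [[0, 0, 0], [0, 0, 0]],
  [[0, 0, 0], [0, 0, 0]],
])

```text
clock: 23.1
position: [481.2, 255.0, 289.3]
ee_rot: [-0.638, 0.77, 0.0, 0.0]
contact_force: [-0.5, 0.0, 0.2]
gripper_width: -0.3
grasp_force: 0.0
```

arm_command([
  [[0, 0, 0], [0, 0, 0]],
  [[0, 0, 0], [0, 0, 0]],
  [[0, 0, 0], [0, 0, 0]],
  [[0, 0, 0], [0, 0, 0]],
  [[0, 0, 0], [0, 0, 0]],
])

```text
clock: 23.6
position: [481.2, 255.0, 289.3]
ee_rot: [-0.638, 0.77, 0.0, 0.0]
contact_force: [-0.1, 0.1, -0.0]
gripper_width: 0.4
grasp_force: 0.0
```

arm_command([
  [[0, 0, 0], [0, 0, 0]],
  [[0, 0, 0], [0, 0, 0]],
  [[0, 0, 0], [0, 0, 0]],
  [[0, 0, 0], [0, 0, 0]],
  [[0, 0, 0], [0, 0, 0]],
])

```text
clock: 24.1
position: [481.2, 255.0, 289.3]
ee_rot: [-0.638, 0.77, 0.0, -0.0]
contact_force: [0.2, -0.7, -0.7]
gripper_width: -0.0
grasp_force: 0.0
```

arm_command([
  [[0, 0, 0], [0, 0, 0]],
  [[0, 0, 0], [0, 0, 0]],
  [[0, 0, 0], [0, 0, 0]],
  [[0, 0, 0], [0, 0, 0]],
  [[0, 0, 0], [0, 0, 0]],
])

```text
clock: 24.6
position: [481.2, 255.0, 289.3]
ee_rot: [-0.638, 0.77, -0.0, -0.0]
contact_force: [-0.4, 0.9, 0.6]
gripper_width: 0.4
grasp_force: 0.0
```

```bash
python3 - <<'E'
from h import *
s=arm.read_state(); a=np.radians(-10.93);X=np.array([np.cos(a),np.sin(a)]);Y=np.array([-X[1],X[0]]);o=np.array([462.6,163.9])
print(s["clock"],s["position"],s["contact_force"])
for rep in range(2):
    i=arm.camera_info("wrist"); im,D=arm.get_image("wrist"); W=cloud(i,D)
    N=np.dstack([(W[...,:2]-o)@X,(W[...,:2]-o)@Y,W[...,2]])
    m=(abs(N[...,0])<8)&(N[...,1]>-40)&(N[...,1]<50)&(N[...,2]>55)&(N[...,2]<180); t=N[m]
    p=np.polyfit(t[:,1],t[:,2],1); print(len(t),"bar angle",np.arctan(-p[0]),"top z at hinge",np.polyval(p,74))
    t=N[(abs(abs(N[...,0])-16)<3)&(abs(N[...,1])<20)&(N[...,2]>35)]; print("adapter top",len(t),np.median(t[:,2]))
cv2.imwrite("pics/w7.png",im)
E
```

```text
24.6 [481.19257143 254.97064145 289.30156464] [-0.4314688   0.91995496  0.61988468]
1285 bar angle 0.06598352524123718 top z at hinge 68.45523818057501
adapter top 370 52.21613801774737
1287 bar angle 0.06722457260373953 top z at hinge 68.3805022441925
adapter top 373 52.14226652503828
```

View pics/w7.png

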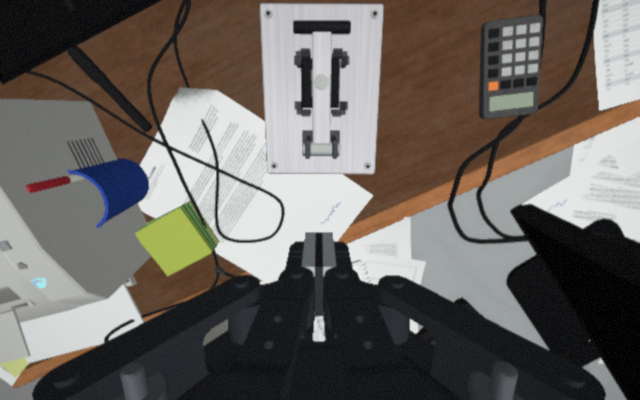

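The bar is down over the adapter, with its grip at (321,27) and the hinge at (321,148). Its angle of 0.067 rad matches the foot resting on a top at 52 mm. The arm touches nothing.

```bash
python3 -c "
from bench import arm
print(arm.job_done())"
```

```text
the job is handed in; nothing more can be done
None
```

I pressed the adapter home onto the height stops, with about 17 N at the wrist, and left the hold-down bar's foot resting on it at about 0.07 rad; the job is handed in, and no verdict was returned.

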